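Unpack the test stack

ROBOT

A 7-joint arm with a two-finger parallel gripper is mounted at the origin on the work surface. World frame = base frame: x ahead of the robot, y to its left, z up, the work surface at z = 0. Lengths are in mm, angles in rad, forces in N, time in s.
With the tool pointing down it reaches from about 400 to 875 mm from the base axis. Payload 19.3 kg.
Tool frame: the origin (TCP) lies on the mounting face of the last link; the fingertips stand 173 mm ahead of it and the grasp point (between the pads) lies 155 mm ahead of it (manip.nose_length is the distance from the TCP to the fingertips, in mm); z points along the fingers, y is the line along which they close (so a half turn about z gives the same grasp; the last joint's range is limited). The gripper opens to 85 mm and grips with 20 to 120 N. Pads are 22 mm wide; open, the fingers measure 114 mm over their backs; the gripper's body (76 mm by 85 mm) begins 54 mm behind the grasp point. The pads swing forward as they close: fully open they stand 13 mm farther back than shut.
Start: joints at [1.112, 0.521, -0.036, 1.599, 0.021, 1.021, -0.113], TCP at [236.898, -578.359, 404.691] pointing down, gripper open.
Joint ranges: [-2.91, 2.91], [-0.3, 2.13], [-1.5, 1.42], [0.17, 2.43], [-1.26, 4.41], [0.16, 1.93], [-2.52, 2.52]. Speed limits (rad/s): [1.89, 1.89, 2.39, 2.39, 3.01, 3.01, 3.01].

INTERFACE

Orientations are given as [roll, pitch, yaw] about the fixed x, y, z axes, in that order (R = Rz(yaw) Ry(pitch) Rx(roll)).
In Python, from workcell import manip gives the robot as it stands. The module is installed in compiled form; this text tells all that it offers.
- The arm moves only by the tool jog_arm, never from a script. Its argument "motion" is one flat list of numbers, 5 for each row, row after row: the shift along the world's x, y, z as a fraction of full scale, then the turn about the world's z as a fraction of full scale, then the gripper command: -1 is shut, 1 is fully open, values between are in proportion. A call has 1 to 10 rows; each row shifts and turns the commanded pose from where the row before left it; what a row does not reach is not made up. Full scale, the value 1, is 0.02 m for a shift and 0.15 rad for a turn. A row lasts 1/10 s, in which the tool goes at most 50 mm and 8.59 degrees, less where a joint would pass 70% of its speed; a pose out of reach is approached as far as the arm can. A call with a number of a shift or a turn outside -1 to 1 is refused whole. A call with a gripper value outside its range is refused whole. The fingers move at their own pace and stop on an object; the grip force is fixed at half the most. Time passes only in rows, so rows that do not move let the fingers close. It gives the time, the measured TCP pose, the force, the opening and the grip force at its end, in the units of the state.
- manip.read_state(): the state, without advancing time (a new reading comes with each control period).
- manip.read_camera(name): name is "side" or "top" or "wrist"; returns the picture (480x640x3 uint8, red, green, blue); there is no depth.
- manip.get_calibration(name): a dict with "intrinsics" (3x3 intrinsics, pixels), "rvec" (rotation vector, rad) and "tvec" (3), from world to camera coordinates, as OpenCV has them. Camera axes: x right, y down, z forward; pixel columns grow to the right and rows downward; lengths in mm; the calibration is good to about 2 mm. A picture is of the moment at which its call begins: read the wrist's pose just before it. get_calibration takes no time and is no camera call; for the wrist camera it gives the pose at the moment of the call.
- manip.job_done(): hands the job in; it is judged then, once.
The state is a dict: "time": time; "qpos": joint angles; "joint_velocities": joint speeds; "joint_efforts": joint torques, N m; "tool_pos": TCP position; "ee_rot": TCP orientation; "contact_force": force on the tool from outside, world axes, zero at the start; "wrist_torque": the same for the moment, N m; "gripper_width": opening from 0.0 (shut) to 1.0 (fully open); "finger_force": force on a finger pad.
Only numpy, scipy, OpenCV 4.12 (cv2) and the standard library are available. Lean on these libraries where they do the work, as an engineer would, in place of code of your own. Each camera call takes 0.05 s, during which the arm holds its last target. There are 200 camera calls.

TASK

Take the stack of test gear apart, piece by piece, and put everything away, flat and centred on its own place and lengthways along it: the yellow meter on the yellow-edged mat, the black-and-red battery on the charger, the blue case on the blue tray and the plywood board on the cork rest. Set each down rather than dropping it, let go of everything, and leave the jar and the mug standing where they are.

Things in the scene. Friction and masses are not known exactly. Their poses are not given: they have to be found in the camera images.
- meter_center (a point): Yellow handheld multimeter lying flat, 140 (own x) x 60 (y) x 32 (z) mm, about 0.3 kg, with grey face, green display and black dial. It is the top of the stack, lying along the board and bridging battery and case. Point: its centre.
- battery_center (a point): Black tool battery, a block 96 (own x) x 50 (y) x 40 (z) mm with a red band near each end, about 0.4 kg. Lies crosswise on the board, near one end of it, under the meter; it and the case stand about 108 mm apart centre to centre, with a gap of about 58 mm, and swap ends between starts. Point: its centre.
- case_center (a point): Blue metal instrument case, a block 100 (own x) x 50 (y) x 40 (z) mm, about 0.3 kg, crosswise on the other end of the board under the meter. Point: its centre.
- board_center (a point): Plywood test board, 220 (own x) x 66 (y) x 18 (z) mm, about 0.2 kg, flat on the table at the bottom of the stack; its two ends show. Point: its centre.
- meter_mat_top (a point): Place of the meter: fixed black rubber mat with yellow edge, 164 x 84 mm, 6 mm high, flat top. Origin: centre of its top face (z up), x along its length.
- charger_top (a point): Place of the battery: fixed grey charger, a flat slab 130 x 76 mm, 12 mm high, with black middle, two copper contacts (flat) and a thin red line near each end. Origin: centre of its top face (z up), x along its length.
- case_tray_top (a point): Place of the case: fixed blue flat tray with white middle, no rim, 130 x 80 mm, 6 mm high. Origin: centre of its top face (z up), x along its length.
- board_rest_top (a point): Place of the board: fixed dark wooden rest with cork top, 190 x 80 mm (the board overhangs its ends by 15 mm), 10 mm high. Origin: centre of its top face (z up), x along its length.
- jar: Amber glass jar with steel lid, 60 mm across, 85 mm high, standing near the far edge. Bystander, leave alone. Origin: centre of its underside.
- mug: White mug, 76 mm across without its handle, 90 mm high, near the far edge. Bystander, leave alone. Origin: centre of its underside.
There are look-alikes about, which are no part of the job. There is more than one size of the part that bears battery_center; the job needs the largest. Of the things shaped like the part that bears meter_mat_top, the yellow one is meant.

How it is judged:
By the outcome, as a careful person would: the job done as asked, in the order asked, and still so for the second after the job is handed in, with the robot touching nothing.
It also fails if it takes over 99 s, if anything falls off the work surface, if the arm or the gripper's body presses on something with over 40 N, if the wrist force passes 120 N, or if a joint passes its speed limit or range.

## Working session

There is one attempt and no reset: what is moved stays moved. The work goes in short steps, Python scripts to look and compute and a tool call to move; the robot and the scene stay as the last step left them, time stands still between calls to the robot, and variables do not carry over. Pictures are saved under pics/ and viewed, at most 14 in all, crops included, and the job is handed in when it is done.

Besides the shell and the picture viewer there is one more tool, called after "Emit:" in YAML: its name, and indented under it one key for each argument. jog_arm: Moves the arm, as the interface text tells. Shift numbers are shares of 0.02 m and turn numbers shares of 0.15 rad, none past 1 either way. Its arguments: {"type":"object","properties":{"motion":{"type":"array","items":{"type":"number","minimum":-1,"maximum":1}}},"required":["motion"]}

```bash
mkdir -p pics; cat > h.py <<'E'
import numpy as np, cv2
from workcell import manip
def cal(n):
    c=manip.get_calibration(n);K=np.array(c["intrinsics"],float);R=cv2.Rodrigues(np.array(c["rvec"],float))[0];t=np.array(c["tvec"],float).ravel();return K,R,t
def ray(n,uv,z,C=None):
    K,R,t=C or cal(n);uv=np.atleast_2d(np.array(uv,float))
    d=(np.linalg.inv(K)@np.c_[uv,np.ones(len(uv))].T).T@R; o=-R.T@t
    return o+d*((z-o[2])/d[:,2])[:,None]
def proj(n,P,C=None):
    K,R,t=C or cal(n);p=(K@(R@np.atleast_2d(P).T+t[:,None])).T;return p[:,:2]/p[:,2:]
def shot(n,f):
    im=manip.read_camera(n)[:,:,::-1].copy();cv2.imwrite(f"pics/{f}.png",im);return im
E
python3 - <<'E'
from h import *
for n in("top","side","wrist"):
    K,R,t=cal(n);print(n,K[0,0],(-R.T@t).round(),R[2].round(2));shot(n,n+"0")
s=manip.read_state();print(s)
E
```

```text
top 543.1317329300297 [ 287.   20. 1297.] [ 0.19 -0.01 -0.98]
side 603.0171780772766 [196. 985. 699.] [ 0.25 -0.82 -0.52]
wrist 370.4742615526891 [ 303. -551.  373.] [-0.26 -0.1  -0.96]
{'time': 0.15, 'qpos': array([ 1.11178995,  0.52188379, -0.0363565 ,  1.59983185,  0.0211986 ,
        1.02110362, -0.11282715]), 'joint_velocities': array([ 0.00063673, -0.00331548, -0.00073241, -0.0037981 , -0.00081015,
       -0.00099145,  0.00046569]), 'joint_efforts': array([ 2.49847399e-03, -9.27389216e+01,  1.98093899e+00, -3.70048070e+01,
        1.80675066e-02,  6.36776982e-03,  5.18508637e-05]), 'tool_pos': array([ 236.89040689, -578.27041777,  404.26957903]), 'ee_rot': array([-3.14075160e+00,  3.97682717e-05,  3.88790588e-01]), 'contact_force': array([ 0.37400881, -0.3350876 ,  0.0467642 ]), 'wrist_torque': array([ 0.0560856 ,  0.00129001, -0.0480634 ]), 'finger_force': 0.0, 'gripper_width': 0.9988195359437229}
```

View pics/top0.png

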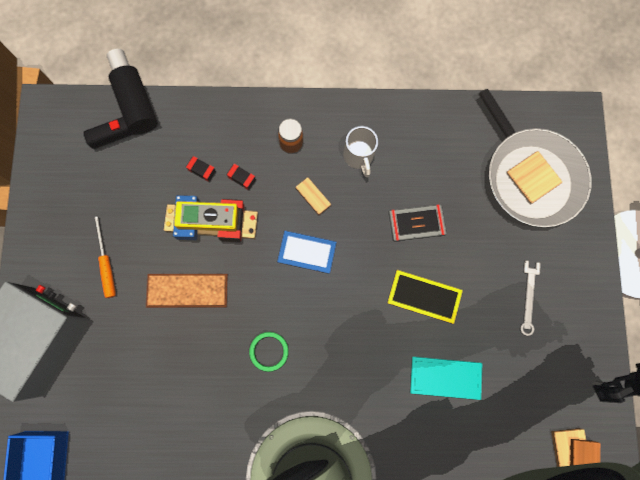

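View pics/side0.png

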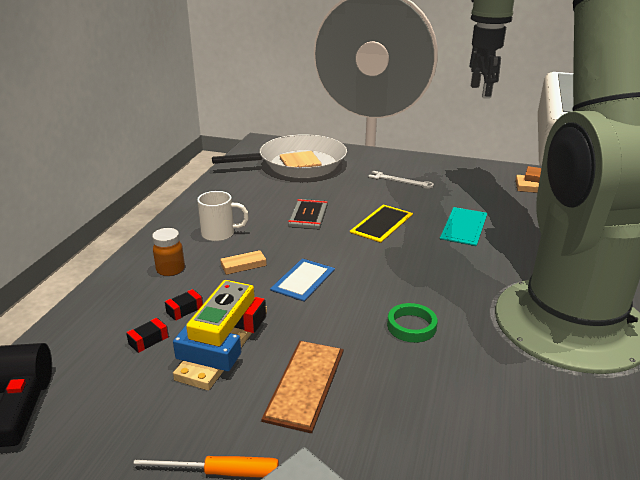

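Top view: the stack is at (210,217), with the case at its left end and the battery at its right. Things that could be mistaken for what I want:
- Battery: small black/red batteries at (200,168) and (241,176). The large one under the meter, with its end at (233,228), is the one I want.
- Mat: the teal mat at (446,378). The yellow-edged one at (425,296) is the one I want.
- Board: plywood bits at (313,195), (533,177) and (572,447). The board under the stack is the one I want.
- Case and tray: the blue bin at (37,455). The tray is at (307,252).

```bash
cat > m.py <<'E'
from h import *
def blob(im,lo,hi,roi,close=5):
    x0,y0,x1,y1=roi;h=cv2.cvtColor(im,cv2.COLOR_BGR2HSV);m=cv2.inRange(h,np.array(lo),np.array(hi))
    k=np.zeros_like(m);k[y0:y1,x0:x1]=m[y0:y1,x0:x1];k=cv2.morphologyEx(k,cv2.MORPH_CLOSE,np.ones((close,close)))
    c=max(cv2.findContours(k,cv2.RETR_EXTERNAL,cv2.CHAIN_APPROX_NONE)[0],key=cv2.contourArea);return c[:,0,:].astype(float)
def rect(n,c,z,C=None):
    P=ray(n,c,z,C)[:,:2].astype(np.float32);r=cv2.minAreaRect(P);b=cv2.boxPoints(r)
    e=b[1]-b[0],b[2]-b[1];e=max(e,key=np.linalg.norm);a=np.arctan2(e[1],e[0]);a=(a+np.pi/2)%np.pi-np.pi/2
    return np.round(r[0],1),np.round(sorted(r[1]),1),round(float(a),3)
E
python3 - <<'E'
from m import *
im=cv2.imread("pics/top0.png")
Y=([22,140,120],[34,255,255]);B=([100,120,60],[125,255,255])
print("mat",rect("top",blob(im,*Y,(380,260,480,335)),6))
print("meter",rect("top",blob(im,*Y,(160,185,260,250),9),18+40+32))
print("tray",rect("top",blob(im,*B,(270,225,345,280)),6))
print("rest",rect("top",blob(im,[5,60,30],[20,255,255],(140,265,235,315)),10))
c=blob(im,[0,0,75],[180,255,255],(380,195,455,250));print("charger",rect("top",c,12))
c=blob(im,[12,50,130],[22,180,255],(160,185,260,250),3)
big=cv2.resize(im[150:320,140:460],None,fx=2.5,fy=2.5,interpolation=cv2.INTER_CUBIC);cv2.imwrite("pics/c1.png",big)
print(proj("top",[[0,0,0],[600,300,0],[600,-300,0]]))
E
```

```text
mat (array([ 411. , -268.1]), array([ 84.3, 165.1]), 1.275)
meter (array([583.5, 255. ]), array([ 63. , 157.4]), 1.506)
tray (array([516.3,  14.7]), array([ 79. , 129.5]), 1.366)
rest (array([420.4, 297.9]), array([ 80.7, 192. ]), -1.562)
charger (array([ 591.8, -254.8]), array([135.2, 186.3]), -1.56)
[[310.85810877 478.67307798]
 [190.25831808 217.05622945]
 [434.61728277 219.77952719]]
```

View pics/c1.png

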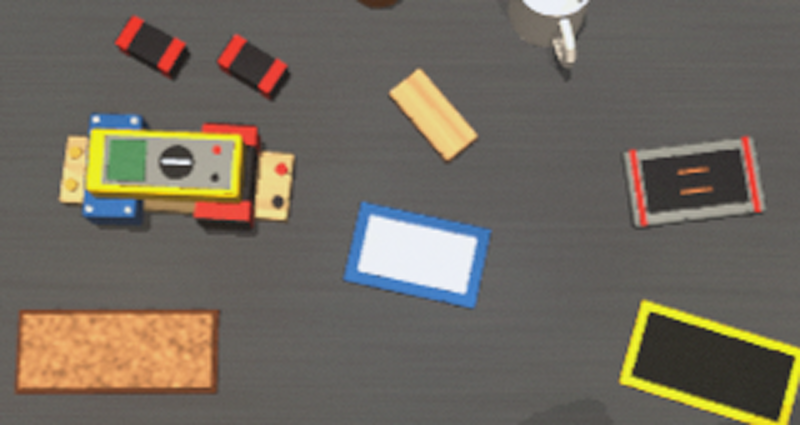

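The crop confirms it: case (blue) at the left end, large battery (red ends) at the right, meter on top. Now I'll move above it for a wrist look.

Emit:
jog_arm:
  motion: [0.4,0.97,0,0.173,1,0.4,0.97,0,0.173,1,0.4,0.97,0,0.173,1,0.4,0.97,0,0.173,1,0.4,0.97,0,0.173,1,0.4,0.97,0,0.173,1,0.4,0.97,0,0.173,1,0.4,0.97,0,0.173,1,0.4,0.97,0,0.173,1,0.4,0.97,0,0.173,1]

```text
time: 1.15
tool_pos: [317.5, -382.9, 404.7]
ee_rot: [-3.142, 0.0, 0.65]
contact_force: [-0.3, -0.8, 0.4]
gripper_width: 0.998
finger_force: 0.0
```

```bash
python3 - <<'E'
from m import *
q=np.array([(626,152),(750,138),(763,211),(637,226)])/2.5+[140,150]
print("charger",rect("top",q,12))
E
```

```text
charger (array([ 589.6, -255.2]), array([ 74.3, 124.1]), -1.44)
```

Emit:
jog_arm:
  motion: [0.4,0.97,0,0.173,1,0.4,0.97,0,0.173,1,0.4,0.97,0,0.173,1,0.4,0.97,0,0.173,1,0.4,0.97,0,0.173,1,0.4,0.97,0,0.173,1,0.4,0.97,0,0.173,1,0.4,0.97,0,0.173,1,0.4,0.97,0,0.173,1,0.4,0.97,0,0.173,1]

```text
time: 2.15
tool_pos: [397.3, -188.7, 404.7]
ee_rot: [3.142, 0.0, 0.91]
contact_force: [0.1, -0.9, 0.2]
gripper_width: 1.0
finger_force: 0.0
```

Emit:
jog_arm:
  motion: [0.4,0.97,0,0.173,1,0.4,0.97,0,0.173,1,0.4,0.97,0,0.173,1,0.4,0.97,0,0.173,1,0.4,0.97,0,0.173,1,0.4,0.97,0,0.173,1,0.4,0.97,0,0.173,1,0.4,0.97,0,0.173,1,0.4,0.97,0,0.173,1,0.4,0.97,0,0.173,1]

```text
time: 3.15
tool_pos: [477.0, 5.4, 404.7]
ee_rot: [3.142, -0.0, 1.169]
contact_force: [0.5, 0.3, -0.2]
gripper_width: 1.001
finger_force: 0.0
```

Emit:
jog_arm:
  motion: [0.4,0.97,0,0.173,1,0.4,0.97,0,0.173,1,0.4,0.97,0,0.173,1,0.4,0.97,0,0.173,1,0.4,0.97,0,0.173,1,0.4,0.97,0,0.173,1,0.4,0.97,0,0.173,1,0.4,0.97,0,0.173,1,0.4,0.97,0,0.173,1,0.4,0.97,0,0.173,1]

```text
time: 4.15
tool_pos: [556.6, 199.4, 404.6]
ee_rot: [-3.141, -0.0, 1.429]
contact_force: [-0.6, 0.2, -0.3]
gripper_width: 1.002
finger_force: 0.0
```

Emit:
jog_arm:
  motion: [0.4,0.5,0,0.173,1,0,0,0,0,1]

```text
time: 4.35
tool_pos: [565.0, 209.2, 404.4]
ee_rot: [-3.141, -0.001, 1.456]
contact_force: [-1.2, -0.5, -0.4]
gripper_width: 1.002
finger_force: 0.0
```

```bash
python3 - <<'E'
from m import *
s=manip.read_state();C=cal("wrist");im=shot("wrist","w1")
print(s["tool_pos"],s["ee_rot"],s["qpos"])
print("cam",(-C[1].T@C[2]).round(1));np.savez("w1.npz",K=C[0],R=C[1],t=C[2])
E
```

```text
[565.02990018 209.23356441 404.35810952] [-3.14112927e+00 -6.43600444e-04  1.45556059e+00] [-0.08357525  0.53115926 -0.5379581   1.6423788   0.30254846  1.05217722
 -0.82744138]
cam [573.8 279.8 373.2]
```

View pics/w1.png

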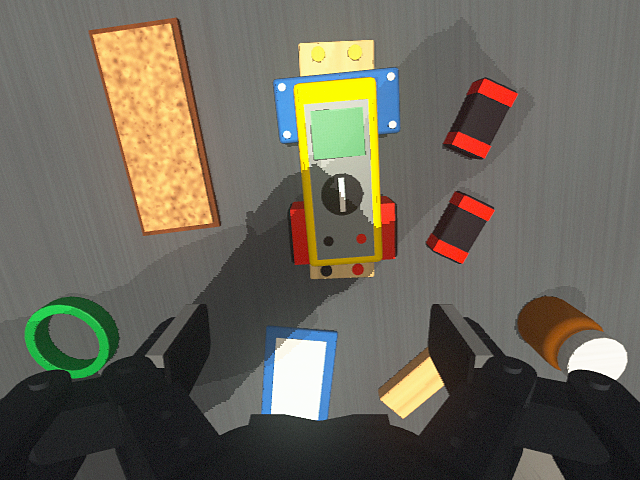

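Wrist view: meter top spans (296,84)–(382,263). The blue case is at its upper end, with corners (275,80),(398,67),(399,131). The battery's red ends are at (300,233) and (389,230), the board ends at y≈41 and 277, and the rest is at (155,130).

```bash
python3 - <<'E'
from m import *
d=np.load("w1.npz");C=(d["K"],d["R"],d["t"]);im=cv2.imread("pics/w1.png")
c=blob(im,[22,140,60],[34,255,255],(270,60,410,280),9);print("meter",rect("wrist",c,90,C))
print("meter eye",rect("wrist",[(296,84),(375,78),(382,261),(310,264)],90,C))
print("case eye",rect("wrist",[(275,81),(398,68),(399,131),(280,142)],58,C))
print("case m",rect("wrist",blob(im,[100,120,60],[125,255,255],(265,55,410,150),25),58,C))
print("batt m",rect("wrist",blob(im,[0,150,80],[6,255,255],(280,190,405,268),1),58,C))
h=cv2.cvtColor(im,cv2.COLOR_BGR2HSV);m=cv2.inRange(h,np.array([0,170,80]),np.array([6,255,255]));m[:190]=0;m[268:]=0;m[:,:280]=0;m[:,405:]=0
p=np.argwhere(m)[:,::-1];print("batt all",rect("wrist",p.astype(float),58,C), p.min(0),p.max(0))
print("board eye",rect("wrist",[(299,42),(374,40),(375,277),(311,279)],18,C))
print("rest",rect("wrist",blob(im,[5,60,40],[20,255,255],(80,10,225,240)),10,C))
E
```

```text
meter (array([586.7, 248.5]), array([ 59. , 137.7]), 1.537)
meter eye (array([587.7, 248.1]), array([ 58.1, 136.6]), 1.526)
case eye (array([591.6, 301.9]), array([47.1, 98.1]), -0.026)
case m (array([591.4, 301.9]), array([48.9, 98.3]), -0.023)
batt m (array([547.1, 201.1]), array([13.3, 57.3]), 1.541)
batt all (array([585.8, 195.9]), array([63.2, 90. ]), -0.051) [290 196] [394 267]
board eye (array([590.8, 248.3]), array([ 65.6, 219.5]), 1.498)
rest (array([424.9, 299.2]), array([ 81.6, 188.1]), -1.559)
```

Emit:
jog_arm:
  motion: [0.278,0.49,-1,0.132,1,0.278,0.49,-1,0.132,1,0.278,0.49,-1,0.132,1,0.278,0.49,-1,0.132,1,0,0,-1,0,1,0,0,-1,0,1,0,0,-1,0,1,0,0,-0.8,0,1,0,0,-0.6,0,1,0,0,0,0,1]

```text
time: 5.4
tool_pos: [586.8, 246.3, 235.4]
ee_rot: [-3.14, 0.001, 1.532]
contact_force: [0.1, -0.6, 0.9]
gripper_width: 1.001
finger_force: 0.0
```

```bash
python3 - <<'E'
from m import *
im=shot("side","s1");cv2.imwrite("pics/s1c.png",cv2.resize(im[200:420,100:380],None,fx=2,fy=2))
s=manip.read_state();print(s["tool_pos"],s["ee_rot"])
E
```

```text
[587.07082799 246.60259065 236.45241147] [-3.14089881e+00  3.83251604e-04  1.53159944e+00]
```

View pics/s1c.png

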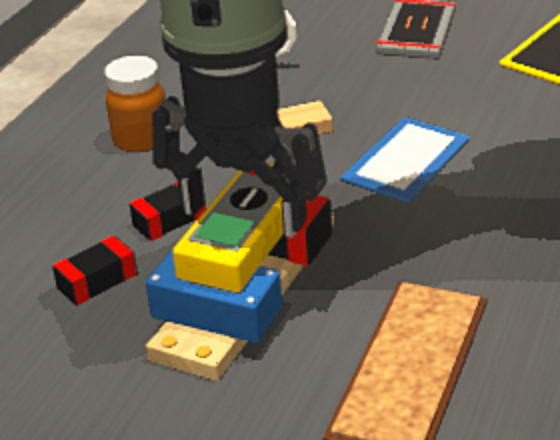

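Side crop: the fingers straddle the meter at about (245,200) and clear the case and battery. Closing and lifting.

Emit:
jog_arm:
  motion: [0,0.09,0,0,1,0,0,0,0,-1,0,0,0,0,-1,0,0,0,0,-1,0,0,0,0,-1,0,0,0,0,-1,0,0,0,0,-1]

```text
time: 6.15
tool_pos: [587.2, 248.8, 237.7]
ee_rot: [3.141, -0.0, 1.532]
contact_force: [-2.0, -0.9, 9.1]
gripper_width: 0.69
finger_force: 64.8
```

Emit:
jog_arm:
  motion: [0,0,0.3,0,-1,0,0,0.8,0,-1,0,0,1,0,-1,0,0,1,0,-1,0,0,1,0,-1,0,0,0,0,-1]

```text
time: 6.75
tool_pos: [587.6, 249.0, 322.3]
ee_rot: [3.138, -0.002, 1.532]
contact_force: [0.6, -0.1, -2.0]
gripper_width: 0.691
finger_force: 65.4
```

```bash
python3 - <<'E'
from m import *
s=manip.read_state();C=cal("wrist");im=shot("wrist","w2")
print(s["tool_pos"],s["ee_rot"]);np.savez("w2.npz",K=C[0],R=C[1],t=C[2])
E
```

```text
[587.63781466 248.99229164 322.30279714] [ 3.13762628e+00 -2.01535050e-03  1.53166440e+00]
```

View pics/w2.png

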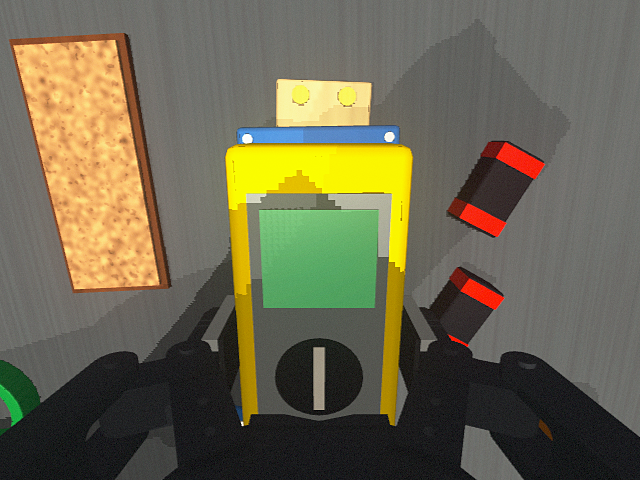

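Meter held; its far edge is at pixel y≈147. I'll carry it past the mat so the wrist camera sees all the places.

Emit:
jog_arm:
  motion: [-0.1,-0.5,0.4,0,-1,-0.21,-1,0.4,-0.05,-1,-0.21,-1,0.4,-0.05,-1,-0.21,-1,0.4,-0.05,-1,-0.21,-1,0.4,-0.05,-1,-0.21,-1,0.4,-0.05,-1,-0.21,-1,0.4,-0.05,-1,-0.21,-1,0.4,-0.05,-1,-0.21,-1,0.4,-0.05,-1,-0.21,-1,0.4,-0.05,-1]

```text
time: 7.8
tool_pos: [546.6, 57.1, 398.7]
ee_rot: [-3.14, 0.001, 1.464]
contact_force: [0.7, -0.1, -2.2]
gripper_width: 0.688
finger_force: 65.2
```

Emit:
jog_arm:
  motion: [-0.21,-1,0,-0.05,-1,-0.21,-1,0,-0.05,-1,-0.21,-1,0,-0.05,-1,-0.21,-1,0,-0.05,-1,-0.21,-1,0,-0.05,-1,-0.21,-1,0,-0.05,-1,-0.21,-1,0,-0.05,-1,-0.21,-1,0,-0.05,-1,-0.21,-1,0,-0.05,-1,-0.21,-1,0,-0.05,-1]

```text
time: 8.8
tool_pos: [504.4, -142.7, 398.4]
ee_rot: [-3.14, 0.0, 1.389]
contact_force: [0.6, 0.3, -2.5]
gripper_width: 0.688
finger_force: 65.2
```

Emit:
jog_arm:
  motion: [-0.21,-1,0,-0.05,-1,-0.21,-1,0,-0.05,-1,-0.21,-1,0,-0.05,-1,-0.21,-1,0,-0.05,-1,-0.21,-1,0,-0.05,-1,-0.21,-1,0,-0.05,-1,-0.21,-1,0,-0.05,-1,-0.21,-1,0,-0.05,-1,-0.21,-1,0,-0.05,-1,-0.21,-1,0,-0.05,-1]

```text
time: 9.8
tool_pos: [462.6, -342.7, 398.6]
ee_rot: [-3.141, -0.0, 1.314]
contact_force: [-0.5, 0.2, -2.2]
gripper_width: 0.686
finger_force: 65.2
```

Emit:
jog_arm:
  motion: [-0.21,-1,0,-0.05,-1,-0.21,-1,0,-0.05,-1,-0.21,-1,0,-0.05,-1,-0.21,-1,0,-0.05,-1,-0.1,-0.5,0,-0.05,-1,0,0,0,0,-1]

```text
time: 10.4
tool_pos: [444.0, -432.8, 398.4]
ee_rot: [-3.141, 0.0, 1.275]
contact_force: [0.6, 0.5, -2.4]
gripper_width: 0.689
finger_force: 65.2
```

```bash
python3 - <<'E'
from m import *
d=np.load("w2.npz");C=(d["K"],d["R"],d["t"])
print("far edge",ray("wrist",[(240,146),(320,146),(400,146)],175.5,C).round(1))
s=manip.read_state();C=cal("wrist");im=shot("wrist","w3")
print(s["tool_pos"],s["ee_rot"],s["qpos"]);np.savez("w3.npz",K=C[0],R=C[1],t=C[2])
E
```

```text
far edge [[568.  318.5 175.5]
 [592.1 317.6 175.5]
 [616.3 316.6 175.5]]
[ 443.95578384 -432.79925697  398.35177732] [-3.14124566e+00  5.02156158e-05  1.27468000e+00] [ 0.93141831  0.54128393 -0.37639486  1.60662325  0.22205657  1.03645445
  0.19415285]
```

View pics/w3.png

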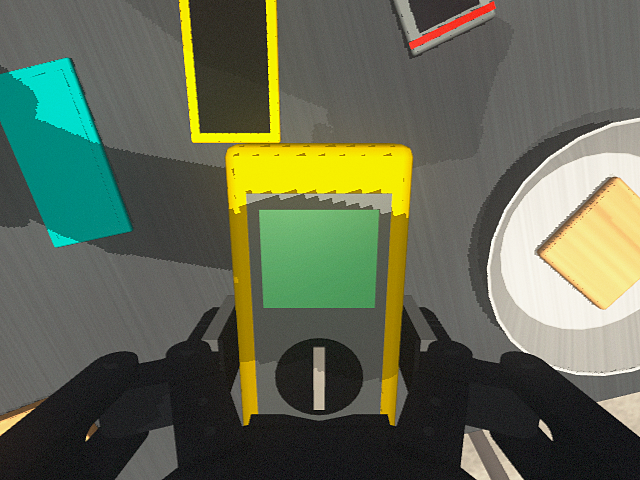

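The wrist view shows the mat's near corners at (192,142) and (280,142), with sides running up to (180,0) and (277,0). The charger is at upper right, around (450,40).

```bash
python3 - <<'E'
from m import *
d=np.load("w3.npz");C=(d["K"],d["R"],d["t"]);im=cv2.imread("pics/w3.png")
c=blob(im,[22,140,60],[34,255,255],(160,0,300,143),5)
def side(m):  # fit line in world
    P=ray("wrist",m,6,C)[:,:2];vx,vy,x,y=cv2.fitLine(P.astype(np.float32),cv2.DIST_HUBER,0,.01,.01).ravel();return P.mean(0),np.arctan2(vy,vx)
y=c[:,1];L=c[(y>5)&(y<125)&(c[:,0]<225)];Rr=c[(y>5)&(y<125)&(c[:,0]>240)];E=c[(y>132)&(c[:,0]>205)&(c[:,0]<270)]
for n,q in(("L",L),("R",Rr),("E",E)):print(n,side(q))
l,r,e=[side(q) for q in(L,Rr,E)];a=np.mean([l[1]%np.pi,r[1]%np.pi]);u=np.array([np.cos(a),np.sin(a)]);n=np.array([-u[1],u[0]])
print("width",(l[0]-r[0])@n,"yaw",a,"centre",u*(e[0]@u+82)+n*((l[0]+r[0])@n/2))
E
```

```text
L (array([ 372.68309827, -272.9101872 ]), np.float32(1.3512793))
R (array([ 443.82483047, -294.56550006]), np.float32(1.3552488))
E (array([ 392.36877979, -343.14547494]), np.float32(-0.18474424))
width 74.1388018799019 yaw 1.3532641 centre [ 412.69213342 -263.65841309]
```

```bash
python3 - <<'E'
from m import *
d=np.load("w3.npz");C=(d["K"],d["R"],d["t"]);im=cv2.imread("pics/w3.png")
h=cv2.cvtColor(im,cv2.COLOR_BGR2HSV);m=cv2.inRange(h,np.array([22,140,60]),np.array([34,255,255]));m[:,:160]=0;m[:,300:]=0;m[145:]=0
L=[(np.flatnonzero(m[y])[0],y) for y in range(3,130)];Rr=[(np.flatnonzero(m[y])[-1]+1,y) for y in range(3,130)]
E=[(x,np.flatnonzero(m[:,x])[-1]+1) for x in range(200,226)]
print(L[0],L[-1],Rr[0],Rr[-1],E[0],E[-1])
def side(q):
    P=ray("wrist",q,6,C)[:,:2];vx,vy,x,y=cv2.fitLine(P.astype(np.float32),cv2.DIST_HUBER,0,.01,.01).ravel();return P.mean(0),np.arctan2(vy,vx)
l,r,e=[side(q) for q in(L,Rr,E)];a=np.mean([l[1]%np.pi,r[1]%np.pi]);u=np.array([np.cos(a),np.sin(a)]);n=np.array([-u[1],u[0]])
print([s[1] for s in (l,r,e)]);print("width",(l[0]-r[0])@n,"yaw",a,"centre",u*(e[0]@u+82)+n*((l[0]+r[0])@n/2))
E
```

```text
(np.int64(179), 3) (np.int64(191), 129) (np.int64(277), 3) (np.int64(280), 129) (200, np.int64(143)) (225, np.int64(143))
[np.float32(1.2753692), np.float32(1.275572), np.float32(-0.29560134)]
width 83.60807122279864 yaw 1.2754705 centre [ 413.37734891 -269.00621032]
```

Emit:
jog_arm:
  motion: [-0.178,0.913,-0.9,0,-1,-0.178,0.913,-0.9,0,-1,-0.178,0.913,-0.9,0,-1,-0.178,0.913,-0.9,0,-1,-0.178,0.913,-0.9,0,-1,-0.178,0.913,-0.9,0,-1,-0.178,0.913,-0.9,0,-1,-0.178,0.913,-0.9,0,-1,-0.178,0.913,-0.9,0,-1,0,0,0,0,-1]

```text
time: 11.45
tool_pos: [412.2, -263.7, 235.3]
ee_rot: [-3.138, -0.002, 1.281]
contact_force: [0.8, -0.1, -2.0]
gripper_width: 0.686
finger_force: 65.6
```

Emit:
jog_arm:
  motion: [0,0,-0.8,0,-1,0,0,-0.8,0,-1,0,0,-0.5,0,-1,0,0,0,0,-1]

```text
time: 11.85
tool_pos: [412.6, -266.6, 194.1]
ee_rot: [-3.14, -0.0, 1.278]
contact_force: [0.4, -0.0, -2.4]
gripper_width: 0.688
finger_force: 65.7
```

Emit:
jog_arm:
  motion: [0,-0.05,-0.15,0,-1,0,0,-0.15,0,-1,0,0,-0.1,0,-1,0,0,-0.05,0,-1,0,0,0,0,-1]

```text
time: 12.35
tool_pos: [412.5, -268.0, 185.7]
ee_rot: [3.142, 0.0, 1.277]
contact_force: [0.8, 0.8, -1.9]
gripper_width: 0.689
finger_force: 65.7
```

Not yet in contact, so creep down.

Emit:
jog_arm:
  motion: [0,0,-0.05,0,-1,0,0,-0.05,0,-1,0,0,0,0,-1]

```text
time: 12.65
tool_pos: [412.5, -267.9, 185.5]
ee_rot: [3.141, 0.001, 1.277]
contact_force: [-11.3, 7.3, 51.5]
gripper_width: 0.689
finger_force: 72.2
```

Emit:
jog_arm:
  motion: [0,0,0.08,0,-1,0,0,0,0,0.7,0,0,0,0,1,0,0,0,0,1,0,0,0.3,0,1,0,0,1,0,1,0,0,1,0,1,0,0,1,0,1,0,0,1,0,1,0,0,1,0,1]

```text
time: 13.65
tool_pos: [412.4, -267.9, 292.4]
ee_rot: [-3.142, -0.0, 1.277]
contact_force: [-0.6, 0.7, -0.2]
gripper_width: 1.002
finger_force: 0.0
```

```bash
python3 - <<'E'
from m import *
C=cal("wrist");im=shot("wrist","w4");s=manip.read_state();np.savez("w4.npz",K=C[0],R=C[1],t=C[2]);print(s["tool_pos"],s["ee_rot"])
E
```

```text
[ 413.0073013  -268.2566889   295.08163198] [3.13848261e+00 8.98570279e-04 1.27686561e+00]
```

View pics/w4.png

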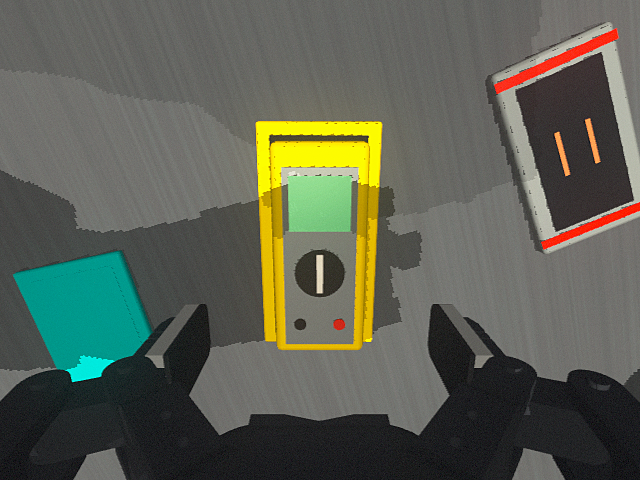

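Meter lies centred on the mat (far edges at y≈142 and 122). The charger is at right, with left corners about (490,79) and (545,251).

```bash
python3 - <<'E'
from m import *
d=np.load("w4.npz");C=(d["K"],d["R"],d["t"])
u=np.array([np.cos(1.276),np.sin(1.276)])
a=ray("wrist",[(320,142),(320,349)],38,C)[:,:2];b=ray("wrist",[(320,122)],6,C)[0,:2]
print("meter len",(a[0]-a[1])@u,"meter c",a.mean(0),"mat c along off",(a.mean(0)-(b-82*u))@u)
p=ray("wrist",[(490,79),(545,251),(611,22)],12,C)[:,:2];print(p)
v=p[0]-p[1];L=np.linalg.norm(v);v/=L;n=np.array([v[1],-v[0]]);print("len",L,"w",np.linalg.norm(p[2]-p[0]),"yaw",np.arctan2(v[1],v[0]),"c",p[:2].mean(0)+38*n)
E
```

```text
meter len 136.34996970792605 meter c [ 413.85866388 -268.15653796] mat c along off 1.5815647194430602
[[ 545.48569889 -197.60541451]
 [ 563.9272572  -319.98986433]
 [ 620.01999524 -187.25828273]]
len 123.76608836870301 w 75.24908284005878 yaw 1.7203565929367644 c [ 592.28227247 -253.13551319]
```

Emit:
jog_arm:
  motion: [0.36,0.967,0.42,0.504,1,0.36,0.967,0.42,0.504,1,0.36,0.967,0.42,0.504,1,0.36,0.967,0.42,0.504,1,0.36,0.967,0.42,0.504,1,0.36,0.967,0.42,0.504,1,0.36,0.967,0.42,0.504,1,0.36,0.967,0.42,0.504,1,0.36,0.967,0.42,0.504,1,0.36,0.967,0.42,0.504,1]

```text
time: 14.7
tool_pos: [484.8, -72.7, 376.0]
ee_rot: [-3.141, -0.0, 2.04]
contact_force: [-0.1, -0.1, 0.1]
gripper_width: 0.999
finger_force: 0.0
```

Emit:
jog_arm:
  motion: [0.36,0.967,0,0.504,1,0.36,0.967,0,0.504,1,0.36,0.967,0,0.504,1,0.36,0.967,0,0.504,1,0.36,0.967,0,0.504,1,0.36,0.967,0,0.504,1,0.36,0.967,0,0.504,1,0.36,0.967,0,0.504,1,0.36,0.967,0,0.504,1,0.36,0.967,0,0.504,1]

```text
time: 15.7
tool_pos: [557.0, 120.4, 375.1]
ee_rot: [-3.142, -0.0, 2.795]
contact_force: [-0.3, -0.1, 0.8]
gripper_width: 1.0
finger_force: 0.0
```

Emit:
jog_arm:
  motion: [0.36,0.967,0,0.504,1,0.36,0.967,0,0.504,1,0.36,0.967,0,0.504,1,0.36,0.967,0,0.504,1,0,0,0,0,1]

```text
time: 16.2
tool_pos: [585.4, 199.4, 375.0]
ee_rot: [3.14, -0.001, 3.099]
contact_force: [-0.5, 0.1, 0.1]
gripper_width: 1.004
finger_force: 0.0
```

```bash
python3 - <<'E'
from m import *
C=cal("wrist");im=shot("wrist","w5");s=manip.read_state();np.savez("w5.npz",K=C[0],R=C[1],t=C[2]);print(s["tool_pos"],s["ee_rot"],s["qpos"])
E
```

```text
[585.28370988 197.93701887 374.83278847] [ 3.14076581e+00 -7.86287110e-04  3.09488936e+00] [ 0.13468705  0.67655061 -0.86701989  1.61925019  0.56003705  1.11228383
  0.64497096]
```

View pics/w5.png

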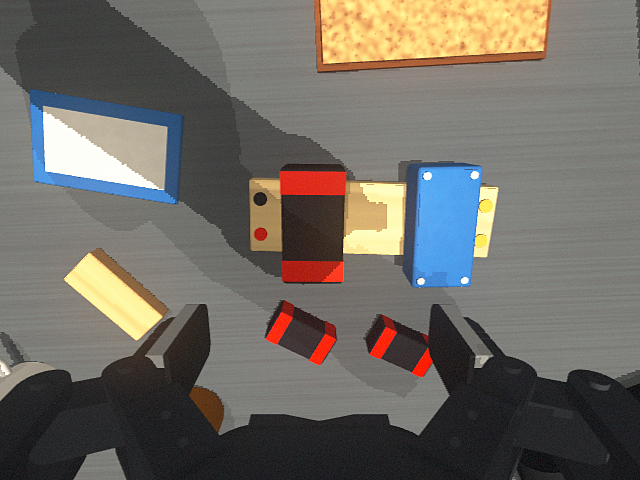

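Battery top face is at about (281..344, 171..282), and the case top at about (414..480, 165..287). The tray is at upper left, and the rest at the top.

```bash
python3 - <<'E'
from m import *
d=np.load("w5.npz");C=(d["K"],d["R"],d["t"]);im=cv2.imread("pics/w5.png")
print("batt",rect("wrist",[(281,171),(344,171),(344,282),(281,282)],58,C))
print("board L end",ray("wrist",[(249,179),(250,252)],18,C).round(1),"R",ray("wrist",[(498,187),(488,257)],18,C).round(1))
print("tray",rect("wrist",blob(im,[100,120,40],[125,255,255],(20,80,190,210)),6,C))
print("case",rect("wrist",[(414,165),(480,165),(473,287),(412,286)],58,C), "rivets",ray("wrist",[(427,176),(474,176),(467,281),(421,281)],58,C).mean(0))
E
```

```text
batt (array([586.1, 195.8]), array([52.2, 90.6]), -0.043)
board L end [[548.9 141.8  18. ]
 [615.4 136.4  18. ]] R [[565.1 359.4  18. ]
 [629.7 356.1  18. ]]
tray (array([518.4,  16.4]), array([ 79.2, 129.7]), 1.365)
case (array([590.6, 301.1]), array([ 50.7, 102.5]), 0.012) rivets [592.14926943 302.92803193  58.        ]
```

Emit:
jog_arm:
  motion: [0.04,-0.1,-1,0,1,0,0,-1,0,1,0,0,-1,0,1,0,0,-1,0,1,0,0,-1,0,1,0,0,-1,0,1,0,0,-1,0,1,0,0,-1,0,1,0,0,-0.8,0,1,0,0,0,0,1]

```text
time: 17.25
tool_pos: [585.6, 193.7, 197.2]
ee_rot: [-3.14, -0.003, 3.091]
contact_force: [-0.0, 0.4, 0.0]
gripper_width: 1.001
finger_force: 0.0
```

Emit:
jog_arm:
  motion: [0,0,0,0,1,0,0,0,0,-1,0,0,0,0,-1,0,0,0,0,-1,0,0,0,0,-1,0,0,0,0,-1,0,0,0,0,-1,0,0,0,0,-1]

```text
time: 18.05
tool_pos: [586.3, 194.3, 200.3]
ee_rot: [3.141, 0.001, 3.091]
contact_force: [-2.0, -0.7, 8.4]
gripper_width: 0.576
finger_force: 63.3
```

Emit:
jog_arm:
  motion: [0,0,0.3,0,-1,0,0,1,0,-1,0,0,1,0,-1,0,0,1,0,-1,0,-0.5,1,-0.2,-1,0,-0.98,0.7,-0.4,-1,0,-0.98,0,-0.4,-1,0,-0.98,0,-0.4,-1,0,-0.98,0,-0.4,-1,0,-0.98,0,-0.4,-1]

```text
time: 19.05
tool_pos: [585.9, 84.3, 298.8]
ee_rot: [-3.141, -0.001, 2.756]
contact_force: [0.2, -0.5, -4.7]
gripper_width: 0.576
finger_force: 63.7
```

Emit:
jog_arm:
  motion: [0,-0.98,0,-0.4,-1,0,-0.98,0,-0.4,-1,0,-0.98,0,-0.4,-1,0,-0.98,0,-0.4,-1,0,-0.98,0,-0.4,-1,0,-0.98,0,-0.4,-1,0,-0.98,0,-0.4,-1,0,-0.98,0,-0.4,-1,0,-0.98,0,-0.4,-1,0,-0.98,0,-0.4,-1]

```text
time: 20.05
tool_pos: [586.1, -111.5, 299.3]
ee_rot: [3.142, 0.0, 2.156]
contact_force: [0.5, -0.1, -3.3]
gripper_width: 0.579
finger_force: 63.5
```

Emit:
jog_arm:
  motion: [0,-0.98,0,-0.4,-1,0,-0.98,0,-0.4,-1,0,-0.98,0,-0.4,-1,0,-0.98,0,-0.4,-1,0,-0.98,0,-0.4,-1,0,-0.98,0,-0.4,-1,0,-0.98,0,-0.4,-1,0,-0.2,0,-0.2,-1,0,0,0,0,-1]

```text
time: 20.95
tool_pos: [586.0, -252.1, 299.1]
ee_rot: [-3.141, 0.0, 1.708]
contact_force: [0.2, 0.4, -4.5]
gripper_width: 0.58
finger_force: 63.5
```

```bash
python3 - <<'E'
from m import *
C=cal("wrist");im=shot("wrist","w6");s=manip.read_state();np.savez("w6.npz",K=C[0],R=C[1],t=C[2]);print(s["tool_pos"],s["ee_rot"],s["qpos"])
E
```

```text
[ 586.12491161 -251.01540109  299.197119  ] [-3.14152786e+00 -4.05416649e-04  1.71104916e+00] [ 0.62287805  0.69984545 -0.47740181  1.63470394  0.38616849  0.90246935
  0.1394467 ]
```

View pics/w6.png

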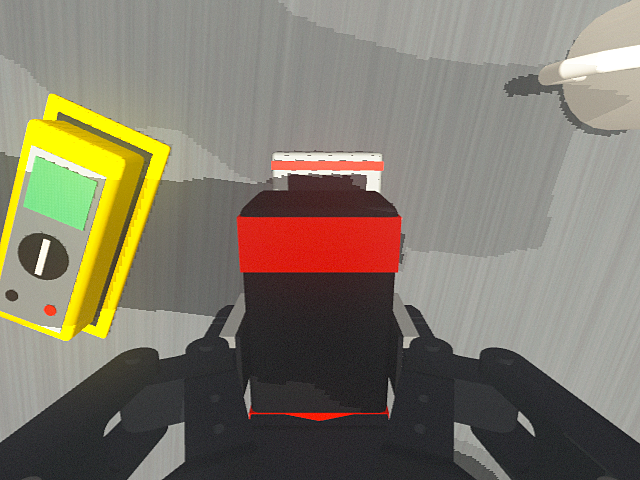

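The charger's far edge corners are at about (272,154) and (383,153). The held battery's band edge is at y≈216.

```bash
python3 - <<'E'
from m import *
d=np.load("w6.npz");C=(d["K"],d["R"],d["t"]);im=cv2.imread("pics/w6.png")
g=im[:,:,1].astype(int)
for x in (280,300,327,350,375): print(x,[int(v) for v in g[146:160,x]])
print([int(v) for v in g[160,264:280]],[int(v) for v in g[160,376:392]])
p=ray("wrist",[(272,153),(383,153)],12,C)[:,:2];v=p[1]-p[0];print(p,np.linalg.norm(v),"yaw",np.arctan2(v[1],v[0])+np.pi/2)
a=np.arctan2(v[1],v[0])+np.pi/2;u=np.array([np.cos(a),np.sin(a)]);print("charger c",p.mean(0)-65*u)
q=ray("wrist",[(240,216),(399,216)],58+98.9,C)[:,:2];print("band",q,np.linalg.norm(q[0]-q[1]),"c",q.mean(0)-45*u, "bottom", ray("wrist",[(320,192)],18+98.9,C)[0,:2]-48*u)
E
```

```text
280 [145, 145, 142, 144, 147, 76, 162, 210, 222, 237, 245, 244, 247, 255]
300 [145, 147, 143, 146, 147, 71, 157, 203, 226, 232, 247, 245, 249, 255]
327 [138, 144, 142, 141, 147, 120, 99, 209, 226, 239, 248, 246, 244, 248]
350 [147, 143, 146, 141, 145, 124, 98, 207, 220, 238, 248, 244, 246, 249]
375 [141, 145, 139, 147, 140, 143, 124, 194, 221, 232, 245, 247, 244, 248]
[144, 139, 140, 143, 137, 137, 142, 120, 180, 225, 159, 120, 117, 120, 117, 119] [255, 255, 255, 252, 241, 217, 148, 132, 145, 143, 147, 146, 144, 145, 142, 141]
[[ 547.62551389 -196.3559299 ]
 [ 621.48322536 -186.10400652]] 74.56583316888047 yaw 1.7087214262950683
charger c [ 593.49110367 -255.61268937]
band [[ 556.51006469 -208.03524605]
 [ 604.61188394 -201.36824277]] 48.5616509973901 c [ 586.74794404 -249.27439753] bottom [ 587.25511128 -250.61181518]
```

Emit:
jog_arm:
  motion: [0.14,-0.12,-0.6,0,-1,0.14,-0.13,-0.9,0,-1,0,0,-0.9,0,-1,0,0,-0.9,0,-1,0,0,-0.7,0,-1,0,0,-0.5,0,-1,0,0,-0.3,0,-1,0,0,-0.1,0,-1,0,0,0,0,-1]

```text
time: 21.9
tool_pos: [591.8, -256.1, 201.5]
ee_rot: [3.141, 0.0, 1.711]
contact_force: [-1.0, -0.4, -4.3]
gripper_width: 0.571
finger_force: 63.6
```

Emit:
jog_arm:
  motion: [0,0,-0.15,0,-1,0,0,-0.1,0,-1,0,0,-0.06,0,-1,0,0,0,0,-1]

```text
time: 22.3
tool_pos: [591.7, -256.0, 195.0]
ee_rot: [-3.142, -0.0, 1.711]
contact_force: [0.9, 0.1, -4.8]
gripper_width: 0.574
finger_force: 63.6
```

Emit:
jog_arm:
  motion: [0,0,-0.04,0,-1,0,0,0,0,-1]

```text
time: 22.5
tool_pos: [591.8, -256.1, 194.4]
ee_rot: [3.141, 0.0, 1.711]
contact_force: [0.4, 0.2, -4.5]
gripper_width: 0.58
finger_force: 63.8
```

Emit:
jog_arm:
  motion: [0,0,-0.04,0,-1,0,0,0,0,-1]

```text
time: 22.7
tool_pos: [591.8, -256.0, 194.3]
ee_rot: [3.142, 0.0, 1.711]
contact_force: [-5.1, 2.3, 9.7]
gripper_width: 0.574
finger_force: 65.2
```

Emit:
jog_arm:
  motion: [0,0,0,0,0.6,0,0,0,0,1,0,0,0,0,1,0,0,0.3,0,1,0,0,1,0,1,0,0,1,0,1,0,0,1,0,1,0,0,1,0,1,0,0,1,0,1,0,0,0.5,0,1]

```text
time: 23.7
tool_pos: [592.0, -256.1, 311.6]
ee_rot: [3.14, 0.001, 1.711]
contact_force: [0.2, -0.1, 0.2]
gripper_width: 0.996
finger_force: 0.0
```

```bash
python3 - <<'E'
from m import *
C=cal("wrist");im=shot("wrist","w7");s=manip.read_state();np.savez("w7.npz",K=C[0],R=C[1],t=C[2])
print(s["tool_pos"],s["ee_rot"])
E
```

```text
[ 592.14747439 -256.15706596  312.2704872 ] [3.13902278e+00 1.52008439e-03 1.71116620e+00]
```

View pics/w7.png

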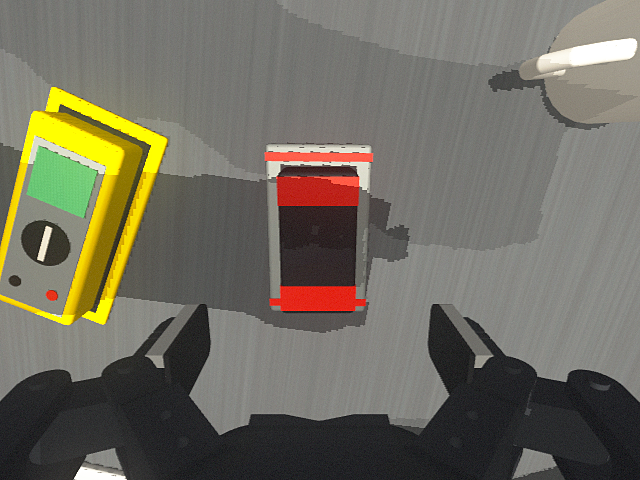

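Emit:
jog_arm:
  motion: [0,0.5,0.5,0.1,1,0,0.96,0.5,0.323,1,0,0.96,0.5,0.323,1,0,0.96,0,0.323,1,0,0.96,0,0.323,1,0,0.96,0,0.323,1,0,0.96,0,0.323,1,0,0.96,0,0.323,1,0,0.96,0,0.323,1,0,0.96,0,0.323,1]

```text
time: 24.75
tool_pos: [591.6, -71.6, 339.4]
ee_rot: [-3.141, -0.0, 2.166]
contact_force: [0.1, 0.3, 0.4]
gripper_width: 0.999
finger_force: 0.0
```

Battery sits on the charger: band ends at y≈176 and 311, charger far edge y≈145, side margins similar. I'll check the numbers while moving on to the case.

```bash
python3 - <<'E'
from m import *
d=np.load("w7.npz");C=(d["K"],d["R"],d["t"]);a=1.71;u=np.array([np.cos(a),np.sin(a)]);n=np.array([-u[1],u[0]])
b=ray("wrist",[(277,176),(358,176),(278,311),(357,311)],52,C)[:,:2];print("batt",b.mean(0),np.ptp(b@u),np.ptp(b@n))
e=ray("wrist",[(267,145),(371,145)],12,C)[:,:2];c=e.mean(0)-65*u;print("ch",c,np.ptp(e@n),"off along/across",(b.mean(0)-c)@u,(b.mean(0)-c)@n)
E
```

```text
batt [ 592.38463934 -253.52312628] 90.43795644369447 53.49425642506458
ch [ 593.71006826 -255.75862827] 72.81236780167205 off along/across 2.3977868187843763 1.0024217444667378
```

Emit:
jog_arm:
  motion: [0,0.96,0,0.319,1,0,0.96,0,0.319,1,0,0.96,0,0.319,1,0,0.96,0,0.319,1,0,0.96,0,0.319,1,0,0.96,0,0.319,1,0,0.96,0,0.319,1,0,0.96,0,0.319,1,0,0.96,0,0.319,1,0,0.96,0,0.319,1]

```text
time: 25.75
tool_pos: [591.7, 120.3, 339.5]
ee_rot: [-3.142, -0.0, 2.645]
contact_force: [-0.4, -0.1, 0.8]
gripper_width: 1.002
finger_force: 0.0
```

Emit:
jog_arm:
  motion: [0,0.96,0,0.319,1,0,0.96,0,0.319,1,0,0.96,0,0.319,1,0,0.96,0,0.319,1,0,0.96,0,0.319,1,0,0.96,0,0.319,1,0,0.96,0,0.319,1,0,0.96,0,0.319,1,0,0.96,0,0.319,1,0,0.5,0,0.319,1]

```text
time: 26.75
tool_pos: [591.3, 304.1, 339.5]
ee_rot: [3.141, -0.0, 3.125]
contact_force: [0.6, 0.6, 0.0]
gripper_width: 1.001
finger_force: 0.0
```

Emit:
jog_arm:
  motion: [0,0,0,0,1,0,0,0,0,1]

```text
time: 26.95
tool_pos: [591.7, 301.7, 339.3]
ee_rot: [-3.141, -0.0, 3.119]
contact_force: [-0.0, 0.3, 0.4]
gripper_width: 1.002
finger_force: 0.0
```

```bash
python3 - <<'E'
from m import *
C=cal("wrist");im=shot("wrist","w8");s=manip.read_state();np.savez("w8.npz",K=C[0],R=C[1],t=C[2])
print(s["tool_pos"],s["ee_rot"])
c=blob(im,[100,120,60],[125,255,255],(200,80,460,330),9);r=cv2.minAreaRect(c.astype(np.float32));print(r,rect("wrist",c,58,C))
h=cv2.cvtColor(im,cv2.COLOR_BGR2HSV);w=cv2.inRange(h,np.array([0,0,190]),np.array([180,60,255]))
x,y,W,H=cv2.boundingRect(c.astype(np.int32));print(x,y,W,H)
k,_,st,ct=cv2.connectedComponentsWithStats(w[y:y+H,x:x+W]);ct=ct[1:][st[1:,4]>8]+[x,y];print(ct.round(),ray("wrist",ct,58,C).round(1))
E
```

```text
[591.88063611 301.17017611 339.34547055] [-3.14105058e+00 -2.57866347e-05  3.11821670e+00]
((318.5, 233.0), (138.0, 73.0), 90.0) (array([589.6, 302.1]), array([49. , 99.8]), -0.025)
282 164 74 139
[[291. 177.]
 [345. 177.]
 [343. 296.]] [[548.1 285.   58. ]
 [549.  321.   58. ]
 [635.1 319.   58. ]]
```

Emit:
jog_arm:
  motion: [-0.03,0.04,-1,0,1,0,0,-1,0,1,0,0,-1,0,1,0,0,-1,0,1,0,0,-1,0,1,0,0,-1,0,1,0,0,-0.7,0,1,0,0,-0.3,0,1,0,0,0,0,1,0,0,0,0,1]

```text
time: 28.0
tool_pos: [591.3, 302.6, 200.1]
ee_rot: [3.141, 0.001, 3.119]
contact_force: [-0.3, 0.2, 1.1]
gripper_width: 1.004
finger_force: 0.0
```

Emit:
jog_arm:
  motion: [0,0,0,0,-1,0,0,0,0,-1,0,0,0,0,-1,0,0,0,0,-1,0,0,0,0,-1,0,0,0,0,-1,0,0,0,0,-1]

```text
time: 28.7
tool_pos: [591.3, 302.4, 200.3]
ee_rot: [3.141, 0.001, 3.119]
contact_force: [-0.7, 0.0, 6.9]
gripper_width: 0.575
finger_force: 63.4
```

Emit:
jog_arm:
  motion: [0,0,0.3,0,-1,0,0,1,0,-1,0,0,1,0,-1,0,0,1,0,-1,0,0,0.7,0,-1,-0.247,-0.5,0,-0.4,-1,-0.247,-0.957,0,-0.78,-1,-0.247,-0.957,0,-0.78,-1,-0.247,-0.957,0,-0.78,-1,-0.247,-0.957,0,-0.78,-1]

```text
time: 29.7
tool_pos: [566.2, 215.0, 280.4]
ee_rot: [3.141, 0.0, 2.586]
contact_force: [-0.2, -0.0, -3.6]
gripper_width: 0.579
finger_force: 62.9
```

Emit:
jog_arm:
  motion: [-0.247,-0.957,0,-0.78,-1,-0.247,-0.957,0,-0.78,-1,-0.247,-0.957,0,-0.78,-1,-0.247,-0.957,0,-0.78,-1,-0.247,-0.957,0,-0.78,-1,-0.247,-0.957,0,-0.78,-1,-0.247,-0.957,0,-0.78,-1,-0.247,-0.957,0,-0.78,-1,-0.247,-0.957,0,-0.78,-1,-0.247,-0.957,0,-0.78,-1]

```text
time: 30.7
tool_pos: [516.8, 23.8, 280.4]
ee_rot: [3.141, -0.0, 1.417]
contact_force: [-0.2, -0.8, -2.7]
gripper_width: 0.574
finger_force: 62.8
```

Emit:
jog_arm:
  motion: [0,-0.5,0,-0.38,-1,0,0,0,0,-1,0,0,0,0,-1]

```text
time: 31.0
tool_pos: [517.3, 15.2, 279.9]
ee_rot: [3.141, -0.001, 1.368]
contact_force: [-1.1, -0.6, -2.8]
gripper_width: 0.573
finger_force: 62.8
```

```bash
python3 - <<'E'
from m import *
C=cal("wrist");im=shot("wrist","w9");s=manip.read_state();np.savez("w9.npz",K=C[0],R=C[1],t=C[2])
print(s["tool_pos"],s["ee_rot"])
h=cv2.cvtColor(im,cv2.COLOR_BGR2HSV);m=cv2.inRange(h,np.array([98,100,40]),np.array([125,255,255]))
for y in range(120,260,8):
    f=np.flatnonzero(m[y]);print(y,(f[0],f[-1],len(f)) if len(f) else None)
E
```

```text
[517.27550901  15.42556207 279.70261986] [ 3.14127697e+00 -8.17867388e-04  1.36774436e+00]
120 None
128 None
136 None
144 None
152 (np.int64(257), np.int64(381), 125)
160 (np.int64(258), np.int64(380), 123)
168 (np.int64(258), np.int64(380), 35)
176 (np.int64(258), np.int64(379), 35)
184 (np.int64(259), np.int64(379), 34)
192 (np.int64(257), np.int64(380), 124)
200 (np.int64(248), np.int64(389), 142)
208 (np.int64(241), np.int64(396), 156)
216 (np.int64(240), np.int64(397), 158)
224 (np.int64(240), np.int64(397), 120)
232 (np.int64(241), np.int64(396), 122)
240 (np.int64(241), np.int64(396), 156)
248 (np.int64(242), np.int64(395), 154)
256 (np.int64(242), np.int64(395), 154)
```

View pics/w9.png

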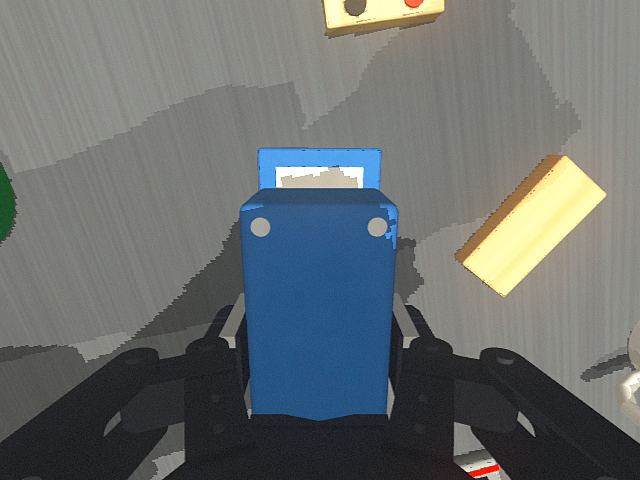

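Laterally aligned (tray columns 257–381, case 240–397). The tray's far edge is at y≈148; checking the lengthwise fit.

```bash
python3 - <<'E'
from m import *
d=np.load("w9.npz");C=(d["K"],d["R"],d["t"]);a=1.367;u=np.array([np.cos(a),np.sin(a)]);T=np.array([517.3,15.4])
for n,uv,z in(("tray far",(319,148.5),6),("case top far",(319,207),137.4),("case bot far",(319,189),97.4),("rivets",(319,227),137.4)):
    print(n,(ray("wrist",[uv],z,C)[0,:2]-T)@u)
d=np.load("w8.npz");C=(d["K"],d["R"],d["t"]);r=ray("wrist",[(291,177),(345,177),(343,296)],58,C)[:,0];print(591-r)
E
```

```text
tray far 64.13076027818516
case top far 50.60246612939964
case bot far 50.70659591117453
rivets 44.35752741757134
[ 43.14154114  42.34140932 -43.96790238]
```

Emit:
jog_arm:
  motion: [0,0,-0.6,0,-1,0,0,-0.9,0,-1,0,0,-0.9,0,-1,0,0,-0.7,0,-1,0,0,-0.5,0,-1,0,0,-0.3,0,-1,0,0,0,0,-1]

```text
time: 31.75
tool_pos: [516.9, 14.6, 200.9]
ee_rot: [-3.141, 0.0, 1.365]
contact_force: [0.2, 0.5, -2.6]
gripper_width: 0.573
finger_force: 62.9
```

Emit:
jog_arm:
  motion: [0,-0.05,-0.25,0,-1,0,0,-0.2,0,-1,0,0,-0.1,0,-1,0,0,-0.05,0,-1,0,0,0,0,-1]

```text
time: 32.25
tool_pos: [517.0, 13.4, 189.5]
ee_rot: [-3.142, -0.0, 1.364]
contact_force: [0.3, 0.8, -3.8]
gripper_width: 0.576
finger_force: 62.9
```

Emit:
jog_arm:
  motion: [0,0,-0.03,0,-1,0,0,0,0,-1]

```text
time: 32.45
tool_pos: [517.0, 13.4, 189.0]
ee_rot: [3.141, -0.0, 1.364]
contact_force: [-0.8, 0.4, -3.4]
gripper_width: 0.577
finger_force: 62.9
```

Emit:
jog_arm:
  motion: [0,0.03,-0.03,0,-1,0,0,0,0,-1]

```text
time: 32.65
tool_pos: [517.0, 14.1, 188.3]
ee_rot: [-3.142, -0.0, 1.364]
contact_force: [-0.4, -0.7, -2.3]
gripper_width: 0.577
finger_force: 62.9
```

Emit:
jog_arm:
  motion: [0,0,-0.03,0,-1,0,0,0,0,-1]

```text
time: 32.85
tool_pos: [517.0, 14.1, 188.2]
ee_rot: [3.141, 0.0, 1.364]
contact_force: [-4.3, 0.3, 12.4]
gripper_width: 0.572
finger_force: 64.5
```

Emit:
jog_arm:
  motion: [0,0,0,0,0.6,0,0,0,0,1,0,0,0,0,1,0,0,0.3,0,1,0,0,1,0,1,0,0,1,0,1,0,0,1,0,1,0,0,1,0,1,0,0,1,0,1,0,0,1,0,1]

```text
time: 33.85
tool_pos: [516.8, 14.0, 314.9]
ee_rot: [3.141, -0.0, 1.364]
contact_force: [0.2, 0.0, 0.5]
gripper_width: 0.998
finger_force: 0.0
```

```bash
python3 - <<'E'
from m import *
C=cal("wrist");im=shot("wrist","w10");np.savez("w10.npz",K=C[0],R=C[1],t=C[2]);print(manip.read_state()["tool_pos"])
c=blob(im,[98,100,40],[125,255,255],(180,60,470,330),3);print("tray",rect("wrist",c,6,C),cv2.boundingRect(c.astype(np.int32)))
E
```

```text
[517.53347991  14.13081723 317.70481001]
tray (array([518.1,  14. ]), array([ 79.5, 131.9]), 1.365) (265, 144, 109, 167)
```

Emit:
jog_arm:
  motion: [0.304,0.5,0.5,0.076,1,0.304,0.975,0.5,0.076,1,0.304,0.975,0,0.076,1,0.304,0.975,0,0.076,1,0.304,0.975,0,0.076,1,0.304,0.975,0,0.076,1,0.304,0.975,0,0.076,1,0.304,0.975,0,0.076,1,0.304,0.975,0,0.076,1,0.304,0.975,0,0.076,1]

```text
time: 34.9
tool_pos: [577.9, 201.2, 333.7]
ee_rot: [-3.141, -0.0, 1.48]
contact_force: [-0.1, -1.6, -0.4]
gripper_width: 1.002
finger_force: 0.0
```

Emit:
jog_arm:
  motion: [0.304,0.975,0,0.076,1,0.304,0.975,0,0.076,1,0,0.45,0,0,1,0,0,0,0,1,0,0,0,0,1]

```text
time: 35.4
tool_pos: [589.8, 247.0, 333.5]
ee_rot: [-3.141, 0.001, 1.501]
contact_force: [0.3, 0.6, -0.8]
gripper_width: 1.0
finger_force: 0.0
```

```bash
python3 - <<'E'
from m import *
C=cal("wrist");im=shot("wrist","w11");s=manip.read_state();np.savez("w11.npz",K=C[0],R=C[1],t=C[2]);print(s["tool_pos"],s["ee_rot"])
c=blob(im,[10,40,90],[30,200,255],(230,20,420,380),9);print("board",rect("wrist",c,18,C),cv2.boundingRect(c.astype(np.int32)))
E
```

```text
[589.89461256 246.6159941  333.64500578] [-3.14141255e+00  7.35951534e-04  1.50036068e+00]
board (array([597.6, 251.5]), array([ 89.4, 225.8]), 1.515) (265, 67, 124, 284)
```

View pics/w11.png

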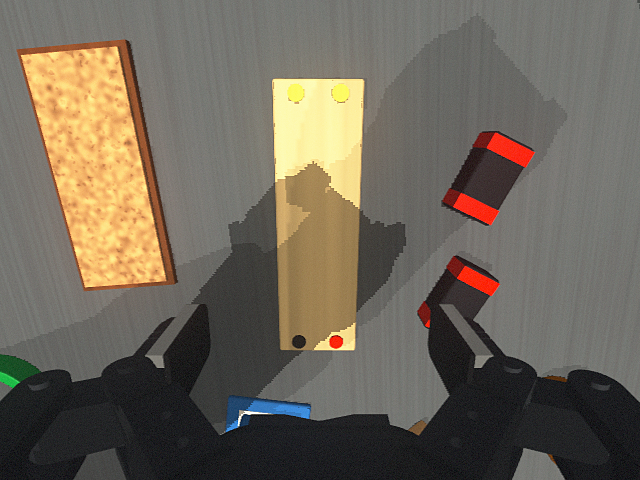

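Board corners are about (273,79),(364,79),(355,350),(281,350). The cork rest top is about (19,50),(124,42),(166,284),(85,290).

```bash
python3 - <<'E'
from m import *
d=np.load("w11.npz");C=(d["K"],d["R"],d["t"]);im=cv2.imread("pics/w11.png")
print("board",rect("wrist",[(273,79),(364,79),(355,350),(281,350)],18,C))
c=blob(im,[5,60,40],[20,255,255],(10,35,185,298),3);print("rest",rect("wrist",c,10,C))
p=ray("wrist",[(19,50),(124,42),(166,284),(85,290)],10,C)[:,:2];print(p.round(1),rect("wrist",[(19,50),(124,42),(166,284),(85,290)],10,C))
E
```

```text
board (array([590.3, 248.3]), array([ 64.4, 217.9]), 1.499)
rest (array([426.2, 299.7]), array([ 82.2, 187.4]), -1.559)
[[386.4 391.9]
 [462.1 391.8]
 [458.1 207. ]
 [388.3 206.4]] (array([424.1, 299.1]), array([ 75.8, 185.4]), 1.569)
```

Emit:
jog_arm:
  motion: [0.02,0.08,-1,0,1,0,0,-1,0,1,0,0,-1,0,1,0,0,-1,0,1,0,0,-1,0,1,0,0,-1,0,1,0,0,-0.8,0,1,0,0,-0.6,0,1,0,0,-0.4,0,1,0,0,0,0,1]

```text
time: 36.45
tool_pos: [590.2, 248.9, 176.9]
ee_rot: [-3.141, 0.001, 1.501]
contact_force: [0.1, -0.1, 0.1]
gripper_width: 1.0
finger_force: 0.0
```

Emit:
jog_arm:
  motion: [0,0,-0.15,0,1,0,0,-0.1,0,1,0,0,0,0,1]

```text
time: 36.75
tool_pos: [590.4, 249.1, 172.9]
ee_rot: [3.141, -0.0, 1.501]
contact_force: [-0.3, -0.2, -0.5]
gripper_width: 0.998
finger_force: 0.0
```

Emit:
jog_arm:
  motion: [0,0,-0.05,0,1,0,0,0,0,-1,0,0,0,0,-1,0,0,0,0,-1,0,0,0,0,-1,0,0,0,0,-1,0,0,0,0,-1]

```text
time: 37.45
tool_pos: [590.4, 249.1, 172.2]
ee_rot: [3.141, 0.0, 1.501]
contact_force: [-2.7, -0.7, 7.7]
gripper_width: 0.756
finger_force: 66.6
```

Emit:
jog_arm:
  motion: [0,0,0.3,0,-1,0,0,0.8,0,-1,0,0,1,0,-1,0,0,1,0,-1,0,0,0.6,0,-1,0,0,0,0,-1]

```text
time: 38.05
tool_pos: [590.8, 249.2, 247.9]
ee_rot: [3.139, -0.001, 1.501]
contact_force: [1.1, -0.1, -2.4]
gripper_width: 0.752
finger_force: 67.0
```

Emit:
jog_arm:
  motion: [-0.5,0.15,0,0.05,-1,-0.933,0.278,0,0.0585,-1,-0.933,0.278,0,0.0585,-1,-0.933,0.278,0,0.0585,-1,-0.933,0.278,0,0.0585,-1,-0.933,0.278,0,0.0585,-1,-0.933,0.278,0,0.0585,-1,-0.933,0.278,0,0.0585,-1,-0.933,0.278,0,0.0585,-1,-0.433,0.128,0,0,-1]

```text
time: 39.05
tool_pos: [420.2, 299.5, 245.0]
ee_rot: [-3.14, 0.001, 1.581]
contact_force: [0.3, -0.2, -2.0]
gripper_width: 0.751
finger_force: 66.9
```

Emit:
jog_arm:
  motion: [0,0,0,0,-1,0,0,0,0,-1]

```text
time: 39.25
tool_pos: [422.8, 298.9, 245.5]
ee_rot: [-3.142, 0.0, 1.579]
contact_force: [-0.4, -0.9, -2.8]
gripper_width: 0.755
finger_force: 66.9
```

```bash
python3 - <<'E'
from m import *
C=cal("wrist");im=shot("wrist","w12");s=manip.read_state();np.savez("w12.npz",K=C[0],R=C[1],t=C[2]);print(s["tool_pos"],s["ee_rot"])
h=cv2.cvtColor(im,cv2.COLOR_BGR2HSV)
for y in (120,160,200,240,280,300): 
    r=h[y];print(y,[(x,*[int(v) for v in r[x]]) for x in list(range(215,270,6))+list(range(370,425,6))])
E
```

```text
[423.06459294 298.78335052 245.51376003] [3.14145496e+00 2.07459339e-04 1.57805734e+00]
120 [(215, 36, 24, 106), (221, 24, 107, 240), (227, 26, 102, 239), (233, 26, 96, 239), (239, 26, 100, 239), (245, 26, 101, 239), (251, 26, 101, 239), (257, 26, 99, 240), (263, 26, 103, 240), (269, 25, 102, 240), (370, 24, 112, 240), (376, 20, 121, 225), (382, 19, 123, 218), (388, 19, 118, 221), (394, 19, 122, 222), (400, 19, 121, 226), (406, 19, 125, 221), (412, 19, 122, 223), (418, 18, 120, 144), (424, 26, 20, 91)]
160 [(215, 15, 25, 101), (221, 19, 124, 230), (227, 25, 103, 239), (233, 26, 97, 239), (239, 26, 99, 240), (245, 26, 106, 238), (251, 26, 99, 241), (257, 26, 101, 237), (263, 26, 105, 238), (269, 24, 108, 240), (370, 20, 121, 230), (376, 19, 122, 225), (382, 19, 123, 222), (388, 20, 122, 225), (394, 20, 125, 224), (400, 19, 121, 225), (406, 20, 123, 222), (412, 19, 120, 226), (418, 18, 127, 189), (424, 16, 30, 93)]
200 [(215, 30, 33, 102), (221, 60, 8, 100), (227, 18, 124, 160), (233, 18, 121, 171), (239, 19, 125, 177), (245, 20, 120, 178), (251, 19, 122, 174), (257, 19, 128, 173), (26
[... 783 characters left out ...]
, (251, 19, 117, 137), (257, 17, 124, 128), (263, 18, 127, 122), (269, 17, 114, 125), (370, 19, 126, 125), (376, 16, 114, 125), (382, 18, 128, 126), (388, 19, 116, 128), (394, 20, 123, 124), (400, 19, 124, 123), (406, 20, 123, 126), (412, 7, 40, 57), (418, 10, 40, 58), (424, 15, 38, 54)]
300 [(215, 30, 16, 64), (221, 21, 32, 79), (227, 13, 27, 84), (233, 21, 124, 128), (239, 20, 125, 131), (245, 19, 126, 136), (251, 18, 115, 137), (257, 17, 123, 129), (263, 17, 122, 123), (269, 18, 118, 121), (370, 19, 120, 130), (376, 18, 115, 126), (382, 19, 118, 123), (388, 17, 115, 131), (394, 20, 120, 125), (400, 19, 124, 123), (406, 19, 126, 117), (412, 11, 25, 83), (418, 24, 16, 80), (424, 40, 9, 89)]
```

View pics/w12.png

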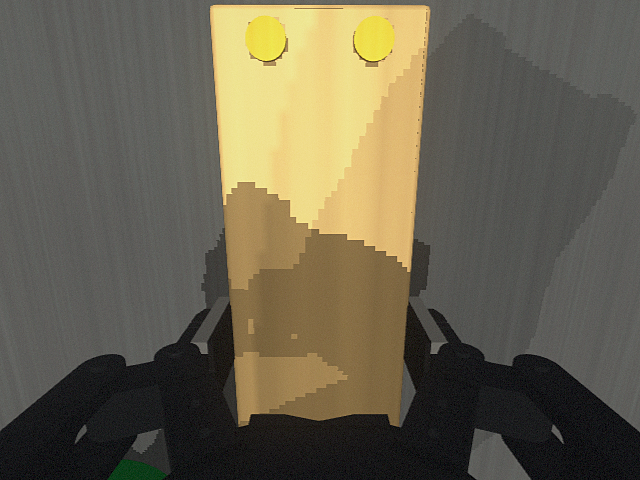

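Only the board shows here and it hides the rest completely, so I'll rely on the earlier fixes and check the placing numerically from the top camera.

Emit:
jog_arm:
  motion: [0,0.03,-0.6,0,-1,0,0,-0.9,0,-1,0,0,-0.7,0,-1,0,0,-0.4,0,-1,0,0,-0.2,0,-1,0,0,0,0,-1]

```text
time: 39.9
tool_pos: [422.4, 299.7, 189.3]
ee_rot: [-3.141, 0.0, 1.579]
contact_force: [0.4, 0.9, -1.7]
gripper_width: 0.755
finger_force: 66.9
```

Emit:
jog_arm:
  motion: [0,0,-0.1,0,-1,0,0,-0.08,0,-1,0,0,0,0,-1]

```text
time: 40.2
tool_pos: [422.5, 299.7, 186.2]
ee_rot: [3.141, -0.0, 1.579]
contact_force: [-0.2, 0.6, -1.9]
gripper_width: 0.754
finger_force: 66.9
```

```bash
python3 - <<'E'
from m import *
im=cv2.imread("pics/side0.png");c=blob(im,[5,60,30],[20,255,255],(255,335,350,435),3);print("rest side",rect("side",c,10),cv2.boundingRect(c.astype(np.int32)))
p=cv2.approxPolyDP(c.astype(np.int32)[:,None],6,True)[:,0];print(p.tolist(),ray("side",p,10)[:,:2].round(1).tolist())
E
```

```text
rest side (array([421.1, 303.3]), array([ 81.8, 194.6]), -1.56) (261, 341, 83, 92)
[[299, 341], [261, 421], [312, 432], [343, 349]] [[461.9, 209.4], [458.3, 400.4], [379.3, 398.1], [382.7, 207.1]]
```

Emit:
jog_arm:
  motion: [-0.02,0,-0.08,0,-1,0,0,-0.06,0,-1,0,0,0,0,-1]

```text
time: 40.5
tool_pos: [422.0, 299.7, 183.2]
ee_rot: [-3.142, 0.0, 1.579]
contact_force: [0.1, 0.0, -1.7]
gripper_width: 0.757
finger_force: 66.9
```

Emit:
jog_arm:
  motion: [0,0,-0.04,0,-1,0,0,0,0,-1]

```text
time: 40.7
tool_pos: [422.0, 299.7, 182.4]
ee_rot: [-3.142, 0.0, 1.579]
contact_force: [0.4, -0.4, -2.4]
gripper_width: 0.747
finger_force: 66.9
```

Emit:
jog_arm:
  motion: [0,0,-0.03,0,-1,0,0,0,0,-1]

```text
time: 40.9
tool_pos: [422.0, 299.8, 182.2]
ee_rot: [3.141, 0.0, 1.579]
contact_force: [-2.1, -1.1, 6.1]
gripper_width: 0.755
finger_force: 67.7
```

Contact. I'll release, lift and clear out for a top check.

Emit:
jog_arm:
  motion: [0,0,0,0,0.7,0,0,0,0,1,0,0,0,0,1,0,0,0.3,0,1,0,0,1,0,1,0,0,1,0,1,0,0,1,0,1,0,0,1,0,1,0,0,1,0,1,0,0,1,0,1]

```text
time: 41.9
tool_pos: [421.9, 299.7, 309.2]
ee_rot: [3.141, -0.0, 1.579]
contact_force: [-0.8, -0.3, 0.4]
gripper_width: 0.999
finger_force: 0.0
```

Emit:
jog_arm:
  motion: [0.3,-1,0.5,0,1,0.3,-1,0.5,0,1,0.3,-1,0,0,1,0.3,-1,0,0,1,0.3,-1,0,0,1,0.3,-1,0,0,1,0.3,-1,0,0,1,0.3,-1,0,0,1,0.3,-1,0,0,1,0.3,-1,0,0,1]

```text
time: 42.9
tool_pos: [482.1, 98.9, 328.3]
ee_rot: [3.141, 0.0, 1.579]
contact_force: [0.1, 0.3, -1.2]
gripper_width: 1.002
finger_force: 0.0
```

Emit:
jog_arm:
  motion: [0,-1,0,0,1,0,-1,0,0,1,0,-1,0,0,1,0,-1,0,0,1,0,-1,0,0,1,0,-1,0,0,1,0,-1,0,0,1,0,-0.5,0,0,1,0,0,0,0,1,0,0,0,0,1]

```text
time: 43.9
tool_pos: [482.0, -49.6, 328.1]
ee_rot: [3.141, -0.0, 1.579]
contact_force: [0.4, 0.3, 0.5]
gripper_width: 0.999
finger_force: 0.0
```

```bash
python3 - <<'E'
from m import *
im=shot("top","t2");sd=shot("side","s2");s=manip.read_state();print(s["tool_pos"],s["contact_force"])
c=blob(im,[10,30,70],[30,200,255],(130,255,245,325),3);print("board+rest",rect("top",c,28),cv2.boundingRect(c.astype(np.int32)))
h=cv2.cvtColor(im,cv2.COLOR_BGR2HSV)
for y in (278,290,302):print(y,[tuple(int(v) for v in h[y,x]) for x in list(range(136,152,2))+list(range(222,240,2))])
for x in (160,190,215):print(x,[tuple(int(v) for v in h[y,x]) for y in list(range(268,282))+list(range(298,314))])
for n,x in(("board ends exp",[[422,299.8-110,28],[422,299.8+110,28],[389,299,28],[455,299,28],[381,299,10],[461,299,10]]),):print(n,proj("top",x).round(1).tolist())
E
```

```text
[482.05834745 -49.26853267 328.00930224] [ 0.47445554  0.17809582 -0.85627079]
board+rest (array([415. , 296.9]), array([ 86.4, 224.2]), -1.561) (137, 273, 97, 38)
278 [(23, 20, 101), (18, 71, 136), (20, 113, 237), (20, 114, 239), (20, 110, 238), (20, 111, 238), (21, 111, 239), (21, 111, 239), (23, 106, 239), (22, 105, 239), (23, 105, 238), (22, 106, 238), (22, 105, 238), (18, 114, 188), (11, 29, 70), (20, 15, 101), (20, 15, 101)]
290 [(15, 19, 105), (25, 90, 206), (25, 95, 239), (23, 100, 239), (23, 105, 239), (23, 105, 238), (23, 105, 239), (23, 103, 239), (23, 101, 239), (24, 102, 238), (24, 103, 239), (24, 103, 239), (23, 105, 238), (19, 118, 175), (15, 23, 90), (13, 22, 104), (15, 20, 102)]
302 [(23, 20, 100), (21, 107, 223), (22, 110, 224), (21, 108, 225), (21, 110, 225), (22, 107, 225), (22, 108, 226), (22, 107, 226), (25, 100, 228), (25, 100, 228), (25, 99, 229), (25, 98, 229), (25, 97, 231), (19, 103, 114), (15, 23, 87), (17, 18, 102), (19, 20, 101)]
160 [(20, 23, 101), (12, 24, 106), (25, 15, 101), (26, 18, 100), (23, 20, 102), (12, 49, 105), (12, 141, 132), (17, 123, 197),
[... 689 characters left out ...]
), (11, 156, 116), (12, 97, 95), (15, 20, 101), (12, 25, 101), (21, 25, 102), (17, 23, 102), (20, 23, 101), (17, 22, 103)]
215 [(19, 20, 100), (19, 20, 104), (19, 20, 102), (17, 17, 104), (17, 18, 101), (9, 49, 104), (10, 150, 112), (18, 120, 164), (23, 103, 239), (22, 108, 239), (23, 102, 239), (23, 103, 239), (23, 104, 238), (24, 101, 239), (20, 112, 237), (22, 107, 239), (26, 93, 238), (26, 94, 238), (24, 102, 228), (17, 121, 145), (14, 138, 120), (11, 143, 118), (10, 151, 118), (11, 90, 99), (18, 25, 101), (15, 25, 101), (15, 26, 99), (17, 23, 99), (19, 28, 102), (20, 23, 100)]
board ends exp [[231.3, 288.8], [136.7, 287.9], [183.6, 302.6], [185.1, 274.4], [185.1, 306.6], [186.9, 272.9]]
```

The board matches the rest within about 1–2 mm in the top image, the other pieces were within 2.4 mm, and the gripper is clear of everything. Handing in.

```bash
python3 -c "
from workcell import manip
print(manip.job_done())"
```

```text
the job is handed in; nothing more can be done
None
```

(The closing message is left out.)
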